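Gauge a plaster mould's side, then its pour-hole end

ROBOT

A 6-joint arm with a two-finger parallel gripper is mounted at the origin on a cart in front of the work surface, level with it; the furniture and walls round the work are solid. World frame = base frame: x ahead of the robot, y to its left, z up, the work surface at z = 0. Lengths are in mm, angles in degrees, forces in N, time in s.
With the tool pointing down it reaches from about 350 to 850 mm from the base axis. Payload 8.1 kg.
Tool frame: the origin (TCP) lies at the very end of the fingers, on their centre line; the grasp point (between the pads) lies 19 mm behind it (r.grip_depth is the distance from the TCP to the grasp point, in mm); z points along the fingers, y is the direction in which the jaws open and shut (so a half turn about z gives the same grasp; the last joint's range is limited). The gripper opens to 85 mm and grips with 20 to 120 N. Pads are 22 mm wide; open, the fingers measure 114 mm over their backs; the gripper's body (76 mm by 85 mm) begins 54 mm behind the grasp point. The pads swing forward as they close: fully open they stand 13 mm farther back than shut.
Start: joints at [-76.57, 7.471, 85.268, -0, 87.261, -4.893], TCP at [188.646, -569.577, 192.892] pointing down, gripper open.
Joint ranges: [-169.43, 169.43], [-51.17, 129.36], [1.28, 143.12], [-76.62, 256.62], [0, 156.53], [-152.29, 152.29]. Speed limits (degrees/s): [136.94, 136.94, 159.86, 180, 180, 180].

INTERFACE

Orientations are given as [roll, pitch, yaw] about the fixed x, y, z axes, in that order (R = Rz(yaw) Ry(pitch) Rx(roll)).
In Python, from bench import r gives the robot as it stands.
- The arm moves only by the tool move_arm, never from a script. Its argument "series" is a list of rows, each an object with "gripper": the opening, from 0 (shut) to 1 (fully open); "translation": the shift along the tool's x, y, z in mm, a list of three; "twist": the turn, a rotation vector about the tool's x, y, z in degrees, a list of three. In form: [{"gripper": gripper, "translation": [tx, ty, tz], "twist": [ax, ay, az]}, ...]. A call has 1 to 8 rows; each row shifts and turns the pose as measured when the row begins, along the tool's axes as they then stand; what a row does not reach is not made up. A row lasts 1/12 s, in which the tool goes at most 41.7 mm and 7.16 degrees, less where a joint would pass 70% of its speed; a pose out of reach is approached as far as the arm can. A call is refused whole if a number of a shift passes 41.7 or a number of a turn 7.16, either way. A call with a gripper value outside its range is refused whole. The fingers move at their own pace and stop on an object; "force" is the grip in N (left out, the last holds). Time passes only in rows, so rows that do not move let the fingers close. It gives the time, the measured TCP pose, the force and the opening at its end, in the units of the state.
- r.sense(): the state, without advancing time (a new reading comes with each control period).
- r.snapshot(name): name is "scene" or "top" or "wrist"; returns a dict with "pixels" (384x512x3 uint8, red, green, blue), "fovy" (degrees; the focal length in pixels is half the picture's height over the tangent of half this angle, whatever the lens; pixels are square), "cx", "cy" (the principal point, pixels), "D" ([k1, k2, p1, p2, k3] as OpenCV has them; the pictures are not rectified), "xyz" and "orientation" of the camera in the world; the wrist camera has in their place "hand_eye" (4x4, takes a point from camera to tool coordinates, whose origin is the TCP and whose axes are the flange's). Camera axes: x right, y down, z forward; pixel columns grow to the right and rows downward; lengths in mm; the calibration is good to about 2 mm. A picture is of the moment at which its call begins: read the wrist's pose just before it. There is no depth.
- r.hand_in(): hands the job in, once; it reports no verdict.
The state is a dict: "time": time; "joint_pos": joint angles; "qd": joint speeds; "joint_efforts": joint torques, N m; "tool_pos": TCP position; "tcp_rot": TCP orientation; "ft_force": force on the tool from outside, world axes, zero at the start; "wrist_torque": the same for the moment, N m; "finger_gap": finger opening in mm.
Only numpy, scipy, OpenCV 4.12 (cv2) and the standard library are available. Lean on these libraries where they do the work, as an engineer would, in place of code of your own. Each camera call takes 0.05 s, during which the arm holds its last target. There are 200 camera calls.

TASK

Check the banded plaster mould against the dial gauge: push one of its two long sides flat home against the front of the bent bracket, over the middle of the bracket so that the gauge pin is pressed in, and pause there for a moment; then draw it back clear of the pin and turn it, and push the end nearest the pour hole flat home against the bracket in the same way. Leave the mould standing upright on the board like that, with the pin still pressed in, and do not tip the mould over or disturb the other things.

Things in the scene. Friction and masses are not known exactly. Their poses are not given: they have to be found in the camera images.
- mould_mid (a point): centre (half-way up) of the loose mould: an off-white plaster block with brownish bands, standing upright on the grey stained fixed board, 90 mm long (own x), 56 mm wide (own y), 96 mm high (own z, up), about 0.6 kg; the long sides are its -y and +y faces, 28 mm from this point. A dark round pour hole 19 mm across lies on its top face, 26 mm from the centre toward its +x end. Grip it across its width, above the bracket
- mould_hole_end (a point): centre of the mould's end face nearest the pour hole: on the mould's own x axis, 45 mm from its centre, half-way up; axes as the mould's (x points out of this face)
- bracket: bent steel bracket, fixed to the board, with an upright front plate 100 mm wide (own y), 32 mm high and 4 mm thick, and behind it a foot 72 mm long that carries a round dial gauge (41 mm across, top 28 mm above the board). Origin: on the board, at the foot of the front face, in the middle of its width; own x points from the front face backward to the dial, so a workpiece is pushed along +x and its face is home at x = 0; z up. The board's top is at this origin's height
- gauge_pin (a joint): gauge pin, in the middle of the bracket's front face, 18 mm above the board, round head 12 mm across: 0 = fully out, standing 10 mm proud of the face; 0.010 m = pressed in flush with it. A light spring (0.3 N out, 0.9 N in) pushes it out; it does not shift the standing mould
- soap_mould: pink silicone soap-bar-like mould, 44 x 57 x 27 mm, a bystander; origin under its centre
- white_lid: small round white screw lid, 42 mm across, 9 mm high, lying flat, a bystander; origin under its centre
- amber_jar: amber jar with a black lid, 61 mm across, 64 mm high, a bystander; origin under its centre
- amber_bottle: brown dropper bottle with a black top, 42 mm across, 118 mm high, behind the board, a bystander; origin under its centre
- pen: black and red marker pen, 134 mm long, 14 mm thick, lying to the right of the board, a bystander; origin under its centre

How it is judged:
By the outcome, as a careful person would: the job done as asked, in the order asked, and still so for the second after the job is handed in, with the robot touching nothing.
It also fails if it takes over 45 s, if anything falls off the work surface, if the arm or the gripper's body presses on something with over 40 N, if the wrist force passes 120 N, or if a joint passes its speed limit or range.

## Working session

There is one attempt and no reset: what is moved stays moved. The work goes in short steps, Python scripts to look and compute and a tool call to move; the robot and the scene stay as the last step left them, time stands still between calls to the robot, and variables do not carry over. Pictures are saved under pics/ and viewed, about 8 in all and at most 12, crops included, and the job is handed in when it is done.

Besides the shell and the picture viewer there is one more tool, called by a JSON object that holds its "api" and its "payload", one argument or row to a line. move_arm: Moves the arm, as the interface text tells. Its arguments: {"type":"object","properties":{"series":{"type":"array"},"force":{"type":"number"}},"required":["series"]}

```bash
ls; mkdir -p pics; cat > h.py <<'E'
import numpy as np, cv2
from scipy.spatial.transform import Rotation as R
from bench import r
def cam(s,pose=None):
    f=192/np.tan(np.radians(s["fovy"])/2)
    K=np.array([[f,0,s["cx"]],[0,f,s["cy"]],[0,0,1.]])
    D=np.array(s["D"],float)
    if "hand_eye" in s:
        T=np.eye(4);T[:3,:3]=R.from_euler('xyz',pose[1],degrees=True).as_matrix();T[:3,3]=pose[0]
        T=T@np.array(s["hand_eye"])
    else:
        T=np.eye(4);o=np.array(s["orientation"],float)
        T[:3,:3]=o if o.shape==(3,3) else R.from_euler('xyz',o,degrees=True).as_matrix();T[:3,3]=s["xyz"]
    return K,D,T
def snap(name,fn):
    st=r.sense();s=r.snapshot(name)
    cv2.imwrite(fn,np.array(s["pixels"])[:,:,::-1])
    np.save(fn+'.npy',np.array([cam(s,(st["tool_pos"],st["tcp_rot"]))],dtype=object),allow_pickle=True)
def load(fn): return np.load(fn+'.npy',allow_pickle=True)[0]
def ray(fn,px,z):
    K,D,T=load(fn); p=cv2.undistortPoints(np.array(px,float).reshape(-1,1,2),K,D).reshape(-1,2)
    d=np.c_[p,np.ones(len(p))]@T[:3,:3].T; o=T[:3,3]
    return o+d*((np.broadcast_to(z,len(p))-o[2])/d[:,2])[:,None]
def proj(fn,P):
    K,D,T=load(fn); Ti=np.linalg.inv(T)
    return cv2.projectPoints(np.array(P,float).reshape(-1,3),cv2.Rodrigues(Ti[:3,:3])[0],Ti[:3,3],K,D)[0].reshape(-1,2)
E
python3 - <<'E'
from h import *
print(r.sense())
for n in("top","scene"):
    snap(n,f"pics/{n}1.png"); print(load(f"pics/{n}1.png"))
a=[cv2.imread(f"pics/{n}1.png") for n in("top","scene")]
for n,i in zip(("top","scene"),a): cv2.imwrite(f"pics/{n}1b.png",cv2.resize(i,(800,600)))
E
```

```text
pics
{'time': 0.0, 'joint_pos': array([-7.65710629e+01,  7.51396713e+00,  8.53296669e+01, -4.14281910e-04,
        8.72626555e+01, -4.89372267e+00]), 'qd': array([-0.04082202,  0.01541201,  0.05707501, -0.05777446,  0.01001262,
       -0.08867658]), 'joint_efforts': array([-8.44637316e-05, -5.69394743e+01, -5.00551522e+01, -6.76815557e-05,
        1.47216115e-02,  7.25774657e-05]), 'tool_pos': array([ 188.48611732, -568.96334479,  191.85269048]), 'tcp_rot': array([-1.79894063e+02, -8.65506000e-03,  1.83226719e+01]), 'ft_force': array([-0.26347303, -0.39618438, -0.72349626]), 'wrist_torque': array([ 0.0510732 , -0.00542734, -0.01179444]), 'finger_gap': 85.46193190884249}
[array([[498.92671389,   0.        , 250.88881143],
        [  0.        , 498.92671389, 183.24915947],
        [  0.        ,   0.        ,   1.        ]])
 array([0.07399637, 0.        , 0.        , 0.        , 0.        ])
 array([[-1.76652354e-02, -9.97742355e-01,  6.47930047e-02,
          4.47277123e+02],
        [-9.99832667e-01,  1.79358641e-02,  3.59748391e-03,
         -2.90594247e+01],
        [-4.75148059e-03, -6.47186124e-02, -9.97892241e-01,
          1.18585518e+03],
        [ 0.00000000e+00,  0.00000000e+00,  0.00000000e+00,
          1.00000000e+00]])                                ]
[array([[466.79351612,   0.        , 256.9267472 ],
        [  0.        , 466.79351612, 182.1387876 ],
        [  0.        ,   0.        ,   1.        ]])
 array([-0.01674081,  0.        ,  0.        ,  0.        ,  0.        ])
 array([[-8.95878039e-01, -3.07308774e-01,  3.20879818e-01,
          1.86590179e+02],
        [-4.44157046e-01,  6.37774835e-01, -6.29259706e-01,
          6.45121366e+02],
        [-1.12720437e-02, -7.06260983e-01, -7.07861826e-01,
          8.19020305e+02],
        [ 0.00000000e+00,  0.00000000e+00,  0.00000000e+00,
          1.00000000e+00]])                                ]
```

View pics/top1b.png

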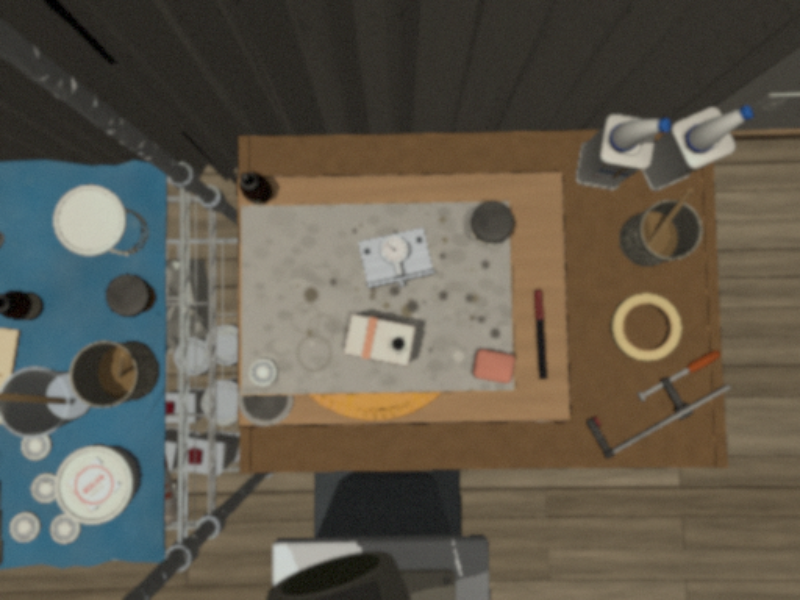

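View pics/scene1b.png

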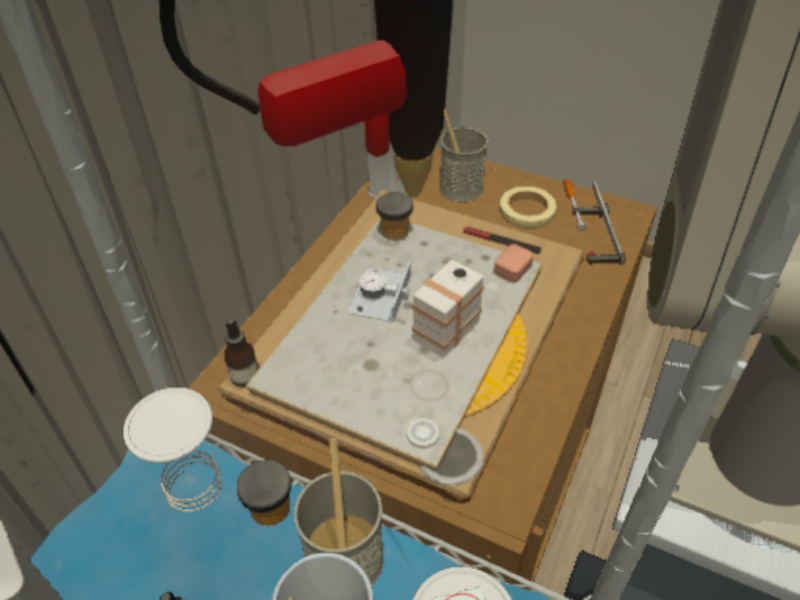

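The top view shows the mould near (384,338), with its pour hole at (398,343) at the right end. The bracket is above it at (395,257), with its front edge from (370,286) to (434,268). In the scene view the mould is at (448,305). I'll crop closer for the corners.

```bash
python3 - <<'E'
from h import *
i=cv2.imread("pics/top1.png")[130:250,210:290]   # 80x120
a=cv2.resize(i,None,fx=5,fy=5,interpolation=cv2.INTER_CUBIC)
j=cv2.imread("pics/scene1.png")[155:235,215:320]
b=cv2.resize(j,None,fx=3.8,fy=3.8,interpolation=cv2.INTER_CUBIC)
o=np.zeros((600,800,3),np.uint8); o[:600,:400]=a; o[:b.shape[0],400:400+b.shape[1]]=b[:,:400]
cv2.imwrite("pics/crop1.png",o)
E
```

```text
(no output)
```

View pics/crop1.png

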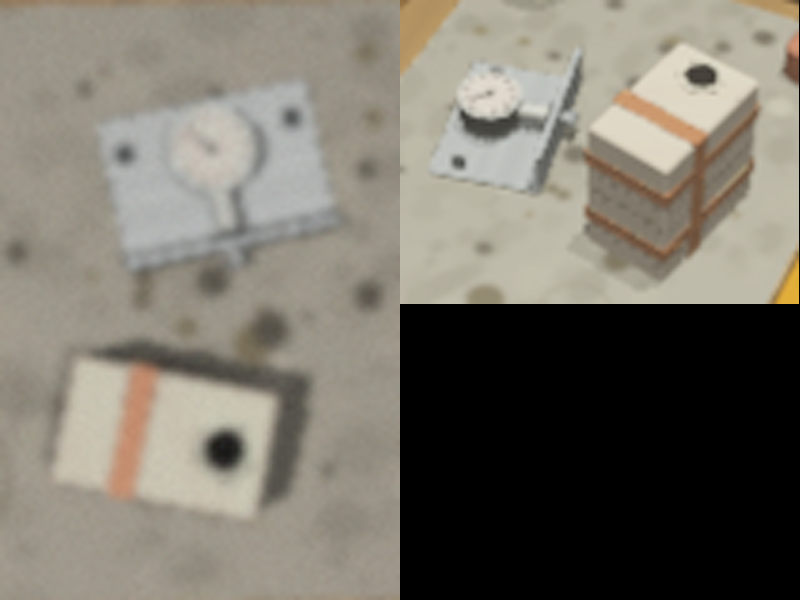

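The crop shows the mould's top corners at (77,357), (280,392), (257,517) and (52,481). The plate's front-top edge runs from (131,270) to (338,226), and the foot's back corners are at (100,127) and (307,82). The scene inset gives the same top face from the side. Next I'll fit the poses.

```bash
cat > fit.py <<'E'
from h import *
from scipy.optimize import least_squares
def fit(model,obs,x0,zb=None):
    """model pts local; obs list of (fn,idx,px); params x,y,yaw(,zb)"""
    model=np.array(model,float)
    def P(p):
        w=R.from_euler('z',p[2],degrees=True).apply(model); return w+[p[0],p[1],p[3] if zb is None else zb]
    def res(p):
        w=P(p); return np.concatenate([(proj(f,w[i])-np.array(px)).ravel() for f,i,px in obs])
    s=least_squares(res,x0,x_scale=[10,10,5,10][:len(x0)]); return s.x,np.abs(s.fun).reshape(-1,2).max(1).round(1)
E
python3 - <<'E'
from fit import *
T="pics/top1.png";S="pics/scene1.png"
t=lambda a:np.array(a)/5.+[210,130]-.4
s=lambda a:(np.array(a)-[400,0])/3.8+[215,155]-.4
m=[[-45,28,96],[45,28,96],[45,-28,96],[-45,-28,96]]
print(fit(m,[(T,[0,1,2,3],t([(77,357),(280,392),(257,517),(52,481)])),(S,[0,1,2,3],s([(590,128),(685,43),(757,88),(668,175)]))],[440,0,-100,15]))
b=[[0,50,32],[0,-50,32],[76,50,2],[76,-50,2]]
print(fit(b,[(T,[0,1,2,3],t([(131,270),(338,226),(100,127),(307,82)]))],[520,-30,12],15))
print(fit(b,[(T,[0,1,2,3],t([(131,270),(338,226),(100,127),(307,82)])),(S,[1,2],s([(580,50),(432,173)]))],[520,-30,12,15]))
E
```

```text
(array([ 445.87171876,   -6.61187894, -102.01070832,   19.46453965]), array([1.4, 0.4, 0.4, 0.5, 0.8, 0.4, 1.9, 0.7]))
(array([528.16818472, -38.5969061 ,  10.94161022]), array([1. , 1. , 1.1, 0.8]))
(array([528.96213845, -38.93359935,  11.85999508,  19.88337963]), array([0.9, 1.1, 1.2, 1.7, 2.6, 0.5]))
```

```bash
cat > plan.py <<'E'
import sys,json
from h import *
def plan(pos,yaw,vmax=40,wmax=7,grip=1,nmax=8):
    """rows (rounded, tool axes) from the measured pose to pos, tool down at yaw"""
    s=r.sense(); p=np.array(s["tool_pos"]); M=R.from_euler('xyz',s["tcp_rot"],degrees=True)
    G=R.from_euler('xyz',[180,0,yaw],degrees=True)
    n=max(1,int(np.ceil(max(np.linalg.norm(pos-p)/vmax,np.degrees((M.inv()*G).magnitude())/wmax))))
    rows=[]
    for k in range(min(n,nmax)):
        d=M.inv().apply((np.array(pos)-p)/(n-k)); w=np.degrees((M.inv()*G).as_rotvec())/(n-k)
        d=d.round(1);w=w.round(2)
        rows.append({"gripper":grip,"translation":d.tolist(),"twist":w.tolist()})
        p=p+M.apply(d);M=M*R.from_rotvec(w,degrees=True)
    print("pose",s["tool_pos"].round(1),s["tcp_rot"].round(2),"F",s["ft_force"].round(1),"Tq",s["wrist_torque"].round(2),"gap",round(s["finger_gap"],1),"t",s["time"],"need",n)
    print(json.dumps(rows))
if __name__=="__main__":
    a=[float(x) for x in sys.argv[1:]]
    plan(np.array(a[:3]),a[3],*(a[4:]))
E
python3 plan.py 390 -5 290 78
```

```text
pose [ 188.5 -569.   191.9] [-1.7991e+02 -1.0000e-02  1.8320e+01] F [ 0.1 -0.1  0.4] Tq [-0.02  0.05 -0.03] gap 85.5 t 0.1 need 16
[{"gripper": 1, "translation": [23.0, -29.5, -6.1], "twist": [-0.01, -0.0, -3.73]}, {"gripper": 1, "translation": [24.9, -28.0, -6.1], "twist": [-0.0, -0.0, -3.73]}, {"gripper": 1, "translation": [26.7, -26.3, -6.1], "twist": [-0.0, -0.0, -3.73]}, {"gripper": 1, "translation": [28.3, -24.5, -6.1], "twist": [-0.01, -0.0, -3.73]}, {"gripper": 1, "translation": [29.9, -22.6, -6.1], "twist": [-0.0, -0.0, -3.73]}, {"gripper": 1, "translation": [31.3, -20.6, -6.1], "twist": [-0.0, -0.01, -3.73]}, {"gripper": 1, "translation": [32.5, -18.5, -6.1], "twist": [-0.01, -0.0, -3.73]}, {"gripper": 1, "translation": [33.7, -16.4, -6.1], "twist": [-0.0, -0.01, -3.73]}]
```

{"api": "move_arm", "payload": {
  "series": [
    {"gripper": 1, "translation": [23, -29.5, -6], "twist": [0, 0, -3.7]},
    {"gripper": 1, "translation": [25, -28, -6], "twist": [0, 0, -3.7]},
    {"gripper": 1, "translation": [27, -26, -6], "twist": [0, 0, -3.7]},
    {"gripper": 1, "translation": [28, -24.5, -6], "twist": [0, 0, -3.7]},
    {"gripper": 1, "translation": [30, -22.5, -6], "twist": [0, 0, -3.7]},
    {"gripper": 1, "translation": [31, -20.5, -6], "twist": [0, 0, -3.7]},
    {"gripper": 1, "translation": [32.5, -18.5, -6], "twist": [0, 0, -3.7]},
    {"gripper": 1, "translation": [34, -16, -6], "twist": [0, 0, -3.7]}
  ]
}}

```text
time: 0.77
tool_pos: [286.5, -277.5, 232.4]
tcp_rot: [-179.0, -0.5, 48.6]
ft_force: [1.0, 0.3, 0.3]
finger_gap: 85.5
```

```bash
python3 plan.py 390 -5 290 78
```

```text
pose [ 286.5 -277.5  232.4] [-179.     -0.47   48.57] F [1.  0.3 0.3] Tq [-0.02 -0.07 -0.03] gap 85.5 t 0.7667 need 8
[{"gripper": 1, "translation": [34.2, -13.0, -6.7], "twist": [-0.11, -0.09, -3.68]}, {"gripper": 1, "translation": [34.9, -10.7, -6.8], "twist": [-0.11, -0.09, -3.68]}, {"gripper": 1, "translation": [35.5, -8.5, -6.8], "twist": [-0.11, -0.09, -3.68]}, {"gripper": 1, "translation": [36.0, -6.1, -6.9], "twist": [-0.11, -0.09, -3.68]}, {"gripper": 1, "translation": [36.3, -3.8, -7.0], "twist": [-0.1, -0.09, -3.68]}, {"gripper": 1, "translation": [36.4, -1.5, -7.1], "twist": [-0.11, -0.09, -3.68]}, {"gripper": 1, "translation": [36.4, 0.9, -7.1], "twist": [-0.1, -0.09, -3.67]}, {"gripper": 1, "translation": [36.3, 3.2, -7.1], "twist": [-0.11, -0.09, -3.68]}]
```

{"api": "move_arm", "payload": {
  "series": [
    {"gripper": 1, "translation": [34, -13, -7], "twist": [-0.1, -0.1, -3.7]},
    {"gripper": 1, "translation": [35, -10.5, -7], "twist": [-0.1, -0.1, -3.7]},
    {"gripper": 1, "translation": [35.5, -8.5, -7], "twist": [-0.1, -0.1, -3.7]},
    {"gripper": 1, "translation": [36, -6, -7], "twist": [-0.1, -0.1, -3.7]},
    {"gripper": 1, "translation": [36, -4, -7], "twist": [-0.1, -0.1, -3.7]},
    {"gripper": 1, "translation": [36, -1.5, -7], "twist": [-0.1, -0.1, -3.7]},
    {"gripper": 1, "translation": [36, 1, -7], "twist": [-0.1, -0.1, -3.7]},
    {"gripper": 1, "translation": [18, 1, -3], "twist": [-0.1, -0.1, -3.7]}
  ]
}}

```text
time: 1.43
tool_pos: [380.0, -5.7, 287.6]
tcp_rot: [179.9, -0.0, 79.6]
ft_force: [-0.4, -0.9, -0.4]
finger_gap: 85.6
```

```bash
python3 - <<'E'
from h import *
from plan import plan
snap("wrist","pics/w1.png")
cv2.imwrite("pics/w1b.png",cv2.resize(cv2.imread("pics/w1.png"),(800,600)))
T=load("pics/w1.png")[2];print(T.round(2))
plan([446,-6,250],78)
E
```

```text
[[ 9.8000e-01 -1.7000e-01 -5.0000e-02  3.9418e+02]
 [-1.8000e-01 -9.3000e-01 -3.1000e-01  7.3080e+01]
 [ 0.0000e+00  3.1000e-01 -9.5000e-01  4.6783e+02]
 [ 0.0000e+00  0.0000e+00  0.0000e+00  1.0000e+00]]
pose [380.5  -4.1 287.9] [ 1.7992e+02 -1.0000e-01  8.0040e+01] F [-0.9  0.9  0.2] Tq [ 0.07 -0.03  0.02] gap 85.2 t 1.4833 need 2
[{"gripper": 1, "translation": [4.7, 32.4, 19.0], "twist": [0.04, -0.05, 1.02]}, {"gripper": 1, "translation": [5.3, 32.3, 19.0], "twist": [0.04, -0.05, 1.02]}]
```

View pics/w1b.png

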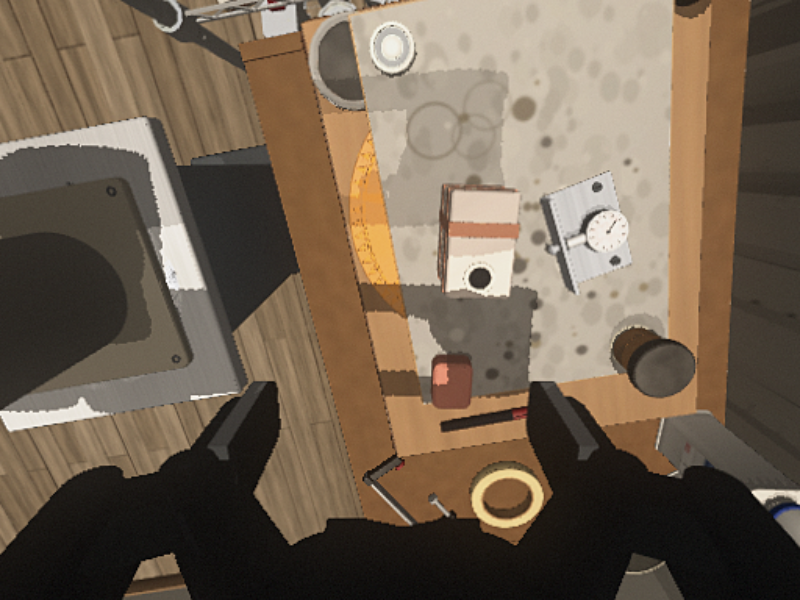

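The wrist view shows the mould's top face at about (449,190), (520,193), (511,297) and (446,291) with the hole at (480,278). The bracket plate runs from (543,197) to (575,292). A closer crop will give better corners.

```bash
python3 - <<'E'
from h import *
i=cv2.imread("pics/w1.png")[104:199,278:411]
cv2.imwrite("pics/crop2.png",cv2.resize(i,None,fx=6,fy=6,interpolation=cv2.INTER_CUBIC))
E
```

```text
(no output)
```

View pics/crop2.png

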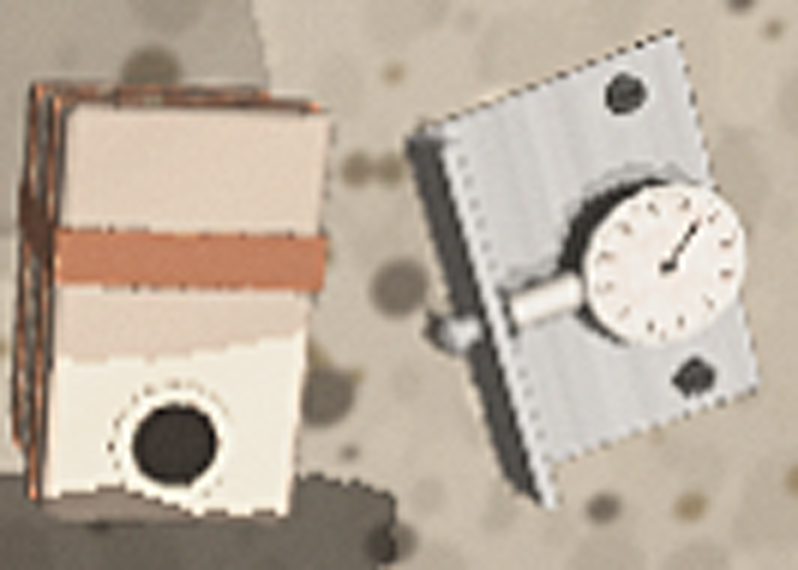

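The crop gives mould corners at (67,103), (330,108), (290,515) and (42,505). The plate's top-front edge runs (438,132)–(538,505), the foot's back corners are (677,33) and (760,388), and the pin is at (455,330).

```bash
python3 - <<'E'
from fit import *
T="pics/top1.png";S="pics/scene1.png";W="pics/w1.png"
t=lambda a:np.array(a)/5.+[210,130]-.4
s=lambda a:(np.array(a)-[400,0])/3.8+[215,155]-.4
w=lambda a:np.array(a)/6.+[278,104]-.4
m=[[-45,28,96],[45,28,96],[45,-28,96],[-45,-28,96],[26,0,96]]
mw=(W,[3,0,1,2,4],w([(67,103),(330,108),(290,515),(42,505),(175,443)]))
print(fit(m,[mw],[440,0,-100],19.5))
print(fit(m,[mw,(T,[0,1,2,3],t([(77,357),(280,392),(257,517),(52,481)])),(S,[0,1,2,3],s([(590,128),(685,43),(757,88),(668,175)]))],[440,0,-100,15]))
b=[[0,50,32],[0,-50,32],[76,50,2],[76,-50,2],[0,50,0],[0,-50,0]]
bw=(W,[0,1,2,3],w([(438,132),(538,505),(677,33),(760,388)]))
print(fit(b,[bw],[528,-38,12],19.5))
print(fit(b,[bw,(T,[0,1,2,3],t([(131,270),(338,226),(100,127),(307,82)]))],[528,-38,12],19.5))
print((proj(W,[[0,0,0]]).round()))
E
```

```text
(array([ 446.6403819 ,   -4.63201047, -101.62490643]), array([0.5, 0.8, 0.8, 1.6, 1.3]))
(array([ 446.41300423,   -5.39726334, -101.76517236,   19.01866258]), array([0.5, 0.7, 1.3, 2. , 0.8, 1.5, 0.7, 0.5, 0.9, 1.3, 1. , 1.4, 1. ]))
(array([531.27568257, -35.8462443 ,   9.83657211]), array([1.7, 1.5, 1.8, 0.9]))
(array([530.26857586, -36.57302785,  10.12710652]), array([2.4, 2. , 0.9, 0.6, 1.4, 0.2, 2.6, 1.8]))
[[ 44. 187.]]
```

```bash
python3 - <<'E'
from fit import *
T="pics/top1.png";W="pics/w1.png"
t=lambda a:np.array(a)/5.+[210,130]-.4
w=lambda a:np.array(a)/6.+[278,104]-.4
for L in(72,76):
  b=[[0,50,32],[0,-50,32],[L,50,2],[L,-50,2]]
  for o in([(W,[0,1,2,3],w([(438,132),(538,505),(677,33),(760,388)]))],[(T,[0,1,2,3],t([(131,270),(338,226),(100,127),(307,82)]))]):
    print(L,fit(b,o,[528,-38,12],19.3))
for f,p in((W,w([(438,132),(538,505),(677,33),(760,388)])),(T,t([(131,270),(338,226),(100,127),(307,82)]))):
  P=ray(f,p,[51.3,51.3,21.3,21.3]); d=P[1::2]-P[::2]
  print(P.round(1).tolist(),np.linalg.norm(d,axis=1),np.degrees(np.arctan2(d[:,0],-d[:,1])), np.linalg.norm((P[2]-P[0])[:2]))
E
```

```text
72 (array([533.29052303, -35.58970985,   9.98953449]), array([1.3, 0.2, 0.7, 1.1]))
72 (array([529.63383825, -38.22464442,  10.94968432]), array([0.6, 0.9, 0.3, 0.1]))
76 (array([531.35548134, -35.89058453,   9.836727  ]), array([1.7, 1.5, 1.8, 0.9]))
76 (array([527.73440971, -38.58671035,  10.94101547]), array([1.1, 1.1, 1.1, 0.9]))
[[523.6, 15.7, 51.3], [542.2, -85.2, 51.3], [595.0, 25.2, 21.3], [614.6, -73.6, 21.3]] [102.64038958 100.73535446] [10.45702795 11.20280767] 72.01596333838688
[[520.8, 9.4, 51.3], [539.2, -85.3, 51.3], [590.2, 23.9, 21.3], [609.7, -73.6, 21.3]] [96.49352311 99.49101133] [10.99769273 11.28740521] 70.96440322176305
```

```bash
python3 plan.py 446.5 -5.2 160 78.3 36
```

```text
pose [380.5  -4.1 287.9] [ 1.7992e+02 -1.0000e-01  8.0040e+01] F [-0.9  0.9  0.2] Tq [ 0.07 -0.03  0.02] gap 85.2 t 1.4833 need 4
[{"gripper": 1, "translation": [2.5, 16.3, 32.0], "twist": [0.02, -0.03, 0.43]}, {"gripper": 1, "translation": [2.7, 16.2, 32.0], "twist": [0.02, -0.02, 0.44]}, {"gripper": 1, "translation": [2.8, 16.2, 32.0], "twist": [0.02, -0.03, 0.43]}, {"gripper": 1, "translation": [3.0, 16.3, 32.0], "twist": [0.02, -0.02, 0.44]}]
```

{"api": "move_arm", "payload": {
  "series": [
    {"gripper": 1, "translation": [2.5, 16, 30], "twist": [0, 0, 0.4]},
    {"gripper": 1, "translation": [2.7, 16, 30], "twist": [0, 0, 0.4]},
    {"gripper": 1, "translation": [2.8, 16, 30], "twist": [0, 0, 0.4]},
    {"gripper": 1, "translation": [3, 16, 20], "twist": [0, 0, 0.4]},
    {"gripper": 1, "translation": [0, 0, 0], "twist": [0, 0, 0]}
  ]
}}

```text
time: 1.9
tool_pos: [449.9, -0.8, 176.7]
tcp_rot: [179.5, -0.1, 78.9]
ft_force: [0.4, 0.3, -0.8]
finger_gap: 85.2
```

```bash
python3 plan.py 446.5 -5.2 70 78.3 15; python3 -c "
from h import *; print(r.sense()['joint_pos'].round(1))"
```

```text
pose [449.9  -0.8 176.7] [ 1.795e+02 -1.300e-01  7.895e+01] F [ 0.4  0.3 -0.8] Tq [ 0.02  0.   -0.  ] gap 85.2 t 1.9 need 8
[{"gripper": 1, "translation": [-0.7, -0.4, 13.3], "twist": [0.06, -0.02, 0.08]}, {"gripper": 1, "translation": [-0.6, -0.4, 13.3], "twist": [0.06, -0.02, 0.08]}, {"gripper": 1, "translation": [-0.6, -0.4, 13.3], "twist": [0.06, -0.02, 0.08]}, {"gripper": 1, "translation": [-0.6, -0.4, 13.4], "twist": [0.06, -0.01, 0.08]}, {"gripper": 1, "translation": [-0.7, -0.4, 13.3], "twist": [0.07, -0.02, 0.08]}, {"gripper": 1, "translation": [-0.6, -0.3, 13.4], "twist": [0.06, -0.01, 0.08]}, {"gripper": 1, "translation": [-0.7, -0.4, 13.3], "twist": [0.07, -0.02, 0.08]}, {"gripper": 1, "translation": [-0.6, -0.3, 13.4], "twist": [0.06, -0.01, 0.09]}]
[-6.700e+00 -1.670e+01  1.098e+02  1.000e-01  8.640e+01  4.300e+00]
```

{"api": "move_arm", "payload": {
  "series": [
    {"gripper": 1, "translation": [-2.5, -1.5, 10], "twist": [0.2, -0.1, 0.3]},
    {"gripper": 1, "translation": [-2.5, -1.5, 15], "twist": [0.2, 0, 0.3]},
    {"gripper": 1, "translation": [0, 0, 17], "twist": [0, 0, 0]},
    {"gripper": 1, "translation": [0, 0, 17], "twist": [0, 0, 0]},
    {"gripper": 1, "translation": [0, 0, 17], "twist": [0, 0, 0]},
    {"gripper": 1, "translation": [0, 0, 0], "twist": [0, 0, 0]},
    {"gripper": 1, "translation": [0, 0, 0], "twist": [0, 0, 0]}
  ]
}}

```text
time: 2.48
tool_pos: [443.0, -6.8, 97.2]
tcp_rot: [-179.9, 0.0, 78.2]
ft_force: [0.5, 0.2, 1.0]
finger_gap: 85.4
```

```bash
python3 plan.py 446.5 -5.2 70 78.3 15
```

```text
pose [443.   -6.8  97.2] [-1.7992e+02  5.0000e-02  7.8220e+01] F [0.5 0.2 1. ] Tq [ 0.   -0.03 -0.  ] gap 85.4 t 2.4833 need 2
[{"gripper": 1, "translation": [1.1, 1.6, 13.6], "twist": [-0.04, 0.02, -0.04]}, {"gripper": 1, "translation": [1.2, 1.5, 13.6], "twist": [-0.04, 0.03, -0.04]}]
```

{"api": "move_arm", "payload": {
  "series": [
    {"gripper": 1, "translation": [1.1, 1.6, 14], "twist": [0, 0, 0]},
    {"gripper": 1, "translation": [1.1, 1.6, 13], "twist": [0, 0, 0]},
    {"gripper": 1, "translation": [0, 0, 0], "twist": [0, 0, 0]},
    {"gripper": 0.6, "translation": [0, 0, 0], "twist": [0, 0, 0]},
    {"gripper": 0.5, "translation": [0, 0, 0], "twist": [0, 0, 0]},
    {"gripper": 0.5, "translation": [0, 0, 0], "twist": [0, 0, 0]},
    {"gripper": 0.5, "translation": [0, 0, 0], "twist": [0, 0, 0]},
    {"gripper": 0.5, "translation": [0, 0, 0], "twist": [0, 0, 0]}
  ],
  "force": 40
}}

```text
time: 3.15
tool_pos: [450.2, -6.6, 83.6]
tcp_rot: [179.6, 0.0, 78.2]
ft_force: [0.8, -0.6, 0.2]
finger_gap: 42.6
```

```bash
python3 - <<'E'
from h import *
from plan import plan
snap("wrist","pics/w2.png")
cv2.imwrite("pics/w2b.png",cv2.resize(cv2.imread("pics/w2.png"),(800,600)))
plan([446.5,-5.2,70],78.3)
E
```

```text
pose [450.7  -6.6  83.8] [1.7949e+02 2.0000e-02 7.8170e+01] F [-0.   0.2 -0.4] Tq [ 0.05 -0.   -0.02] gap 42.9 t 3.2 need 1
[{"gripper": 1, "translation": [0.5, -4.5, 13.8], "twist": [0.51, 0.02, -0.13]}]
```

View pics/w2b.png

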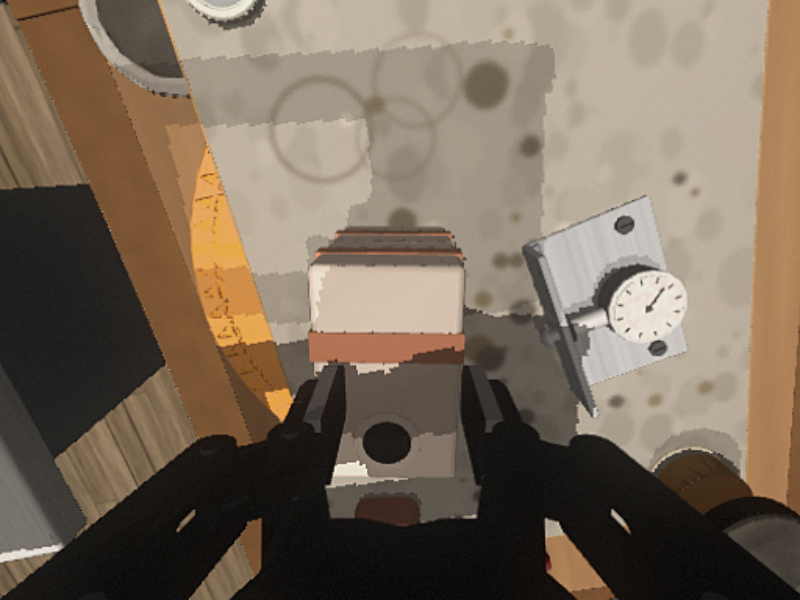

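The wrist picture shows the fingers around (330,400) and (480,400), over the mould's hole end. The reported gap is 42.9 mm, smaller than the 56 mm width, so this does not fit a proper grasp. I'll check with projections before moving.

```bash
python3 - <<'E'
from h import *
W="pics/w2.png"
k=800/512
def pm(c,yaw,z): return R.from_euler('z',yaw,degrees=True).apply(np.array([[-45,28,z],[45,28,z],[45,-28,z],[-45,-28,z],[26,0,z]]))+[*c,0]
print("top exp",(proj(W,pm((446.5,-5.2),-101.7,115.2))*k).round().tolist())
print("base exp",(proj(W,pm((446.5,-5.2),-101.7,19.2))*k).round().tolist())
st=r.sense();M=R.from_euler('xyz',st["tcp_rot"],degrees=True)
for z in(0,-19,-40):
  print(z,(proj(W,M.apply([[0,0,z],[0,21.4,z],[0,-21.4,z],[0,28,z],[0,-28,z]])+st["tool_pos"])*k).round().tolist())
print(np.array(r.snapshot("wrist")["hand_eye"]).round(2))
snap("scene","pics/s2.png")
cv2.imwrite("pics/s2b.png",cv2.resize(cv2.imread("pics/s2.png")[60:260,180:420],None,fx=3,fy=3,interpolation=cv2.INTER_CUBIC))
E
```

```text
top exp [[471.0, 262.0], [461.0, 472.0], [327.0, 474.0], [313.0, 263.0], [394.0, 434.0]]
base exp [[444.0, 224.0], [440.0, 367.0], [351.0, 367.0], [345.0, 224.0], [395.0, 339.0]]
0 [[404.0, 344.0], [451.0, 344.0], [357.0, 344.0], [465.0, 344.0], [342.0, 344.0]]
-19 [[404.0, 363.0], [455.0, 363.0], [352.0, 363.0], [471.0, 363.0], [336.0, 363.0]]
-40 [[404.0, 389.0], [462.0, 389.0], [346.0, 389.0], [480.0, 389.0], [328.0, 389.0]]
[[-0.0000e+00 -9.5000e-01 -3.1000e-01  8.0190e+01]
 [ 1.0000e+00 -0.0000e+00  0.0000e+00 -8.0000e-02]
 [-0.0000e+00 -3.1000e-01  9.5000e-01 -1.8014e+02]
 [ 0.0000e+00  0.0000e+00  0.0000e+00  1.0000e+00]]
```

View pics/s2b.png

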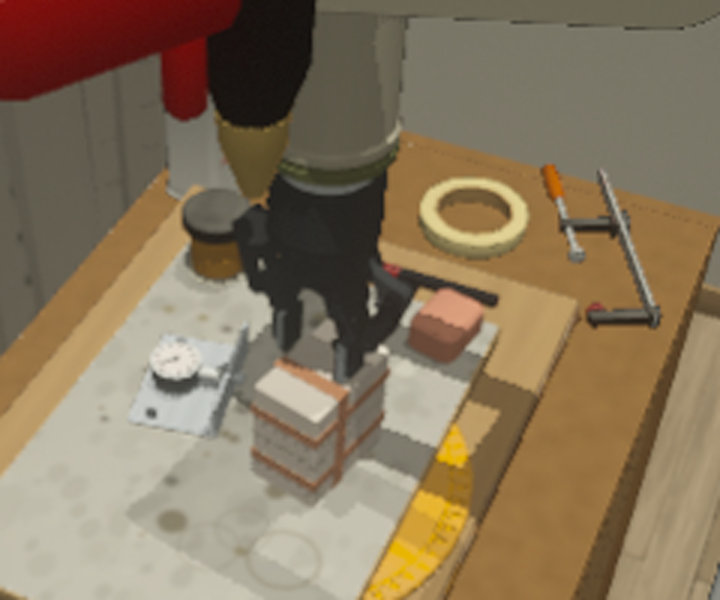

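```bash
python3 - <<'E'
from fit import *
st=r.sense();M=R.from_euler('xyz',st["tcp_rot"],degrees=True)
for z in(0,-20,-38):
  print(z,((proj("pics/s2.png",M.apply([[0,21.4,z],[0,-21.4,z]])+st["tool_pos"])-[180,60])*3).round().tolist())
w=lambda a:np.array(a)/6.+[278,104]-.4
m=[[-45,28,96],[45,28,96],[45,-28,96],[-45,-28,96],[26,0,96]]
print(fit(m,[("pics/w1.png",[3,0,1,2,4],w([(67,103),(330,108),(290,515),(42,505),(175,443)]))],[440,0,-100,19.]))
i=cv2.imread("pics/w2.png")[215:330,170:340]
cv2.imwrite("pics/crop3.png",cv2.convertScaleAbs(cv2.resize(i,None,fx=4.7,fy=4.7,interpolation=cv2.INTER_CUBIC),alpha=2.2,beta=20))
E
```

```text
0 [[292.0, 386.0], [340.0, 412.0]]
-20 [[293.0, 367.0], [341.0, 393.0]]
-38 [[293.0, 349.0], [342.0, 375.0]]
(array([ 447.56404633,   -5.96119822, -101.65349472,   13.33976024]), array([0.1, 0.4, 0.2, 1.1, 1.6]))
```

View pics/crop3.png

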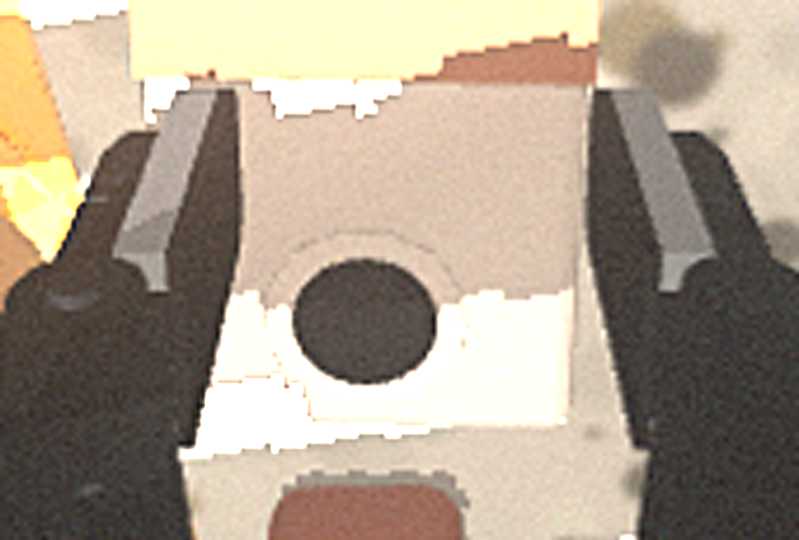

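The enhanced crop shows both fingers above the top face, with the tips overlapping its left edge. The scene view agrees: the tips really sit about 38 mm behind the reported TCP, at world z≈122. So I'll open, shift about −5.5 mm in tool y and go lower, using the images for height.

{"api": "move_arm", "payload": {
  "series": [
    {"gripper": 1, "translation": [0, 0, 0], "twist": [0.3, 0, 0]},
    {"gripper": 1, "translation": [0.3, -2.5, 0], "twist": [0.2, 0, 0]},
    {"gripper": 1, "translation": [0.3, -2.5, 0], "twist": [0, 0, 0]},
    {"gripper": 1, "translation": [0, 0, 0], "twist": [0, 0, 0]},
    {"gripper": 1, "translation": [0, 0, 0], "twist": [0, 0, 0]},
    {"gripper": 1, "translation": [0, 0, 0], "twist": [0, 0, 0]}
  ]
}}

```text
time: 3.8
tool_pos: [444.4, -4.8, 81.5]
tcp_rot: [-179.8, 0.0, 78.2]
ft_force: [-0.7, 0.7, -0.9]
finger_gap: 85.5
```

```bash
python3 plan.py 446.5 -5.2 34 78.3 15
```

```text
pose [444.4  -4.8  81.5] [-1.7984e+02  3.0000e-02  7.8160e+01] F [-0.7  0.7 -0.9] Tq [ 0.05 -0.05  0.03] gap 85.5 t 3.8 need 4
[{"gripper": 1, "translation": [0.0, 0.6, 11.9], "twist": [-0.04, 0.01, -0.04]}, {"gripper": 1, "translation": [0.0, 0.5, 11.9], "twist": [-0.04, 0.01, -0.03]}, {"gripper": 1, "translation": [0.0, 0.6, 11.9], "twist": [-0.04, 0.01, -0.04]}, {"gripper": 1, "translation": [0.1, 0.5, 11.8], "twist": [-0.04, 0.0, -0.03]}]
```

{"api": "move_arm", "payload": {
  "series": [
    {"gripper": 1, "translation": [0, 0.7, 10], "twist": [0, 0, 0]},
    {"gripper": 1, "translation": [0, 0.7, 10], "twist": [0, 0, 0]},
    {"gripper": 1, "translation": [0, 0.7, 8], "twist": [0, 0, 0]},
    {"gripper": 1, "translation": [0, 0, 0], "twist": [0, 0, 0]},
    {"gripper": 1, "translation": [0, 0, 0], "twist": [0, 0, 0]}
  ]
}}

```text
time: 4.22
tool_pos: [445.8, -5.2, 49.4]
tcp_rot: [-179.8, 0.0, 78.2]
ft_force: [-0.0, 0.5, -0.0]
finger_gap: 85.3
```

```bash
python3 plan.py 446.5 -5.2 34 78.3 15
```

```text
pose [445.8  -5.2  49.4] [-1.7976e+02  4.0000e-02  7.8160e+01] F [-0.   0.5 -0. ] Tq [ 0.01 -0.04  0.03] gap 85.3 t 4.2167 need 2
[{"gripper": 1, "translation": [0.1, 0.4, 7.7], "twist": [-0.12, 0.02, -0.07]}, {"gripper": 1, "translation": [0.0, 0.3, 7.7], "twist": [-0.12, 0.02, -0.07]}]
```

{"api": "move_arm", "payload": {
  "series": [
    {"gripper": 1, "translation": [0, 0.3, 7], "twist": [0, 0, 0]},
    {"gripper": 1, "translation": [0, 0.3, 7], "twist": [0, 0, 0]},
    {"gripper": 1, "translation": [0, 0, 0], "twist": [0, 0, 0]},
    {"gripper": 0.5, "translation": [0, 0, 0], "twist": [0, 0, 0]},
    {"gripper": 0.3, "translation": [0, 0, 0], "twist": [0, 0, 0]},
    {"gripper": 0.3, "translation": [0, 0, 0], "twist": [0, 0, 0]},
    {"gripper": 0.3, "translation": [0, 0, 0], "twist": [0, 0, 0]},
    {"gripper": 0.3, "translation": [0, 0, 0], "twist": [0, 0, 0]}
  ],
  "force": 40
}}

```text
time: 4.88
tool_pos: [446.0, -5.3, 33.3]
tcp_rot: [-179.7, 0.0, 78.2]
ft_force: [1.4, -0.4, -3.5]
finger_gap: 55.3
```

```bash
python3 - <<'E'
from h import *
from plan import plan
plan([446.5,-5.2,34],78.3)
snap("wrist","pics/w3.png"); snap("scene","pics/s3.png")
st=r.sense();M=R.from_euler('xyz',st["tcp_rot"],degrees=True)
a=cv2.resize(cv2.imread("pics/s3.png")[100:230,220:340],(400,433),interpolation=cv2.INTER_CUBIC)
b=cv2.resize(cv2.imread("pics/w3.png"),(400,300))
o=np.zeros((433,800,3),np.uint8);o[:,:400]=a;o[:300,400:]=b
cv2.imwrite("pics/c4.png",cv2.convertScaleAbs(o,alpha=1.6,beta=10))
E
```

```text
pose [446.   -5.3  33.3] [-1.797e+02  4.000e-02  7.816e+01] F [ 1.4 -0.4 -3.5] Tq [-0.   -0.17  0.03] gap 55.3 t 4.8833 need 1
[{"gripper": 1, "translation": [0.2, 0.4, -0.7], "twist": [-0.3, 0.04, -0.14]}]
```

View pics/c4.png

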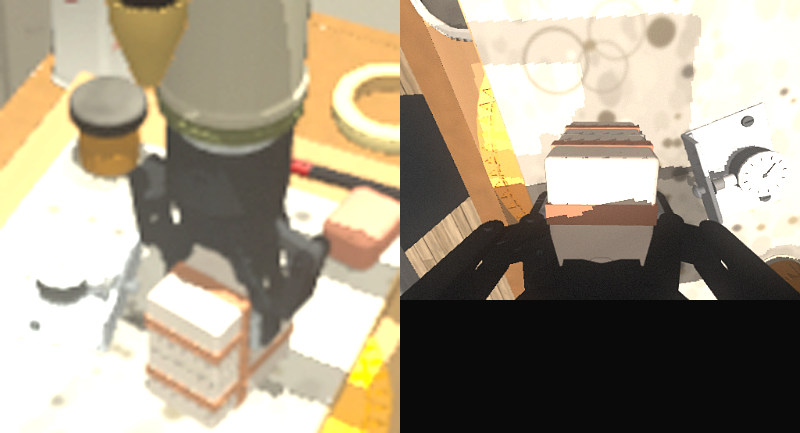

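The fingers now hold the sides with a gap of 55.3 mm. Wrist view: mould top centred between the pads at about (600,190). I'll turn it and move it to 20 mm short of the plate.

```bash
python3 plan.py 484.4 -46.1 33.5 100.9 9 3.2 0.3
```

```text
pose [446.1  -5.3  33.4] [-1.797e+02  4.000e-02  7.815e+01] F [-0.4 -0.3 -3.3] Tq [-0.04 -0.21 -0.03] gap 55.7 t 4.9833 need 8
[{"gripper": 0.3, "translation": [-4.0, 5.7, -0.0], "twist": [-0.04, -0.0, -2.84]}, {"gripper": 0.3, "translation": [-4.3, 5.5, -0.0], "twist": [-0.04, -0.0, -2.84]}, {"gripper": 0.3, "translation": [-4.6, 5.3, -0.0], "twist": [-0.04, -0.0, -2.84]}, {"gripper": 0.3, "translation": [-4.8, 5.1, -0.1], "twist": [-0.04, -0.0, -2.85]}, {"gripper": 0.3, "translation": [-5.1, 4.9, -0.0], "twist": [-0.03, -0.0, -2.84]}, {"gripper": 0.3, "translation": [-5.3, 4.6, -0.1], "twist": [-0.04, -0.01, -2.85]}, {"gripper": 0.3, "translation": [-5.5, 4.3, -0.0], "twist": [-0.03, -0.0, -2.84]}, {"gripper": 0.3, "translation": [-5.7, 4.0, -0.0], "twist": [-0.04, -0.01, -2.85]}]
```

{"api": "move_arm", "payload": {
  "series": [
    {"gripper": 0.3, "translation": [-4, 5.7, 0], "twist": [0, 0, -2.8]},
    {"gripper": 0.3, "translation": [-4.3, 5.5, 0], "twist": [0, 0, -2.8]},
    {"gripper": 0.3, "translation": [-4.6, 5.3, 0], "twist": [0, 0, -2.8]},
    {"gripper": 0.3, "translation": [-4.8, 5.1, 0], "twist": [0, 0, -2.8]},
    {"gripper": 0.3, "translation": [-5, 4.9, 0], "twist": [0, 0, -2.8]},
    {"gripper": 0.3, "translation": [-5.3, 4.6, 0], "twist": [0, 0, -2.8]},
    {"gripper": 0.3, "translation": [-4, 3, 0], "twist": [0, 0, -2.8]},
    {"gripper": 0.3, "translation": [0, 0, 0], "twist": [0, 0, 0]}
  ]
}}

```text
time: 5.65
tool_pos: [476.4, -38.5, 33.7]
tcp_rot: [-179.4, -0.3, 98.8]
ft_force: [1.1, -0.2, -2.9]
finger_gap: 55.6
```

```bash
python3 - <<'E'
from h import *
from plan import plan
plan([484.4,-46.1,33.5],100.9,9,3.2,.3)
snap("wrist","pics/w4.png")
cv2.imwrite("pics/w4b.png",cv2.convertScaleAbs(cv2.resize(cv2.imread("pics/w4.png"),(800,600)),alpha=1.4,beta=10))
E
```

```text
pose [476.4 -38.5  33.7] [-179.37   -0.32   98.75] F [ 1.1 -0.2 -2.9] Tq [-0.12 -0.45  0.04] gap 55.6 t 5.65 need 2
[{"gripper": 0.3, "translation": [-4.4, 3.4, 0.1], "twist": [-0.31, -0.17, -1.07]}, {"gripper": 0.3, "translation": [-4.4, 3.3, 0.0], "twist": [-0.31, -0.16, -1.07]}]
```

View pics/w4b.png

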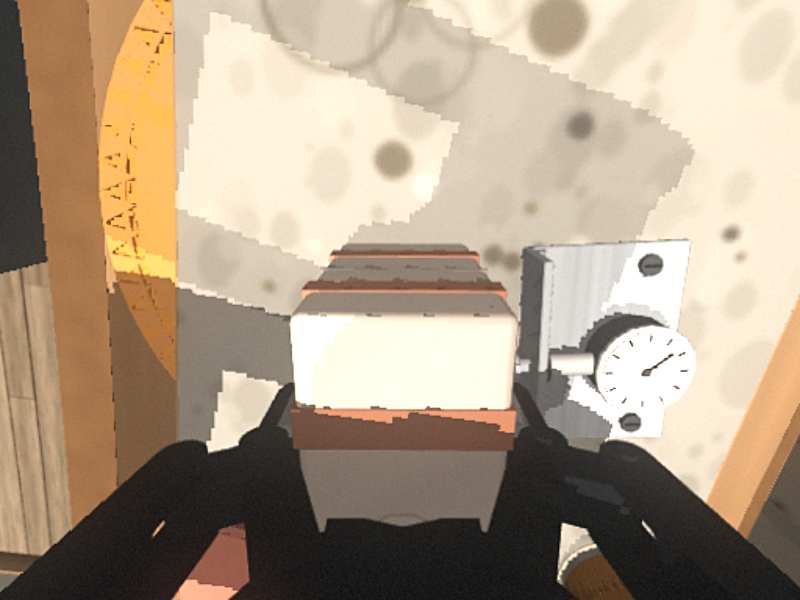

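The w4 view shows the mould nearly parallel to the plate. The foot's back corners are at (691,239) and (660,437), the plate's left end is at (522,250) for the bottom and (543,247) for the top, and the pin is at (523,366). I'll refit the bracket from here.

```bash
python3 - <<'E'
from fit import *
k=lambda a:(np.array(a)+.5)*.64-.5
W="pics/w4.png"
b=[[0,50,32],[72,50,2],[72,-50,2],[0,50,0]]
px=k([(545,247),(691,239),(660,437),(522,249)])
for zb in (17,19.3,21): print(zb,fit(b,[(W,[0,1,2,3],px)],[530,-37,11],zb))
P=ray(W,px[[1,2]],21.3);d=P[0]-P[1];print(P.round(1),np.linalg.norm(d),np.degrees(np.arctan2(-d[0],d[1])))
# mould top in this view
m=[[-45,28,96],[-45,-28,96]]
q=ray(W,k([(518,318),(291,318)]),115.3);print(q.round(1),np.linalg.norm(q[0]-q[1]),np.degrees(np.arctan2(*(q[0]-q[1])[[1,0]])))
E
```

```text
17 (array([534.6917325 , -35.67830923,  10.4929704 ]), array([6.5, 1.3, 4.5, 4.1]))
19.3 (array([533.5485035 , -35.24166339,  10.45986833]), array([6.4, 0.7, 3.5, 4.4]))
21 (array([532.70386656, -34.91982307,  10.43448413]), array([6.2, 0.8, 2.6, 4.6]))
[[595.8  26.6  21.3]
 [616.3 -74.1  21.3]] 102.81921539154028 11.46350126877588
[[ 4.988e+02  8.400e+00  1.153e+02]
 [ 4.438e+02 -3.000e-01  1.153e+02]] 55.66199437136126 8.972451081053899
```

```bash
python3 plan.py 488 -44.7 33.5 101 5 3.2 0.3
```

```text
pose [476.3 -38.3  33.7] [-179.38   -0.32   98.59] F [ 1.4  0.2 -2.5] Tq [-0.3  -0.35 -0.02] gap 55.5 t 5.7 need 3
[{"gripper": 0.3, "translation": [-2.7, 3.5, 0.0], "twist": [-0.21, -0.11, -0.8]}, {"gripper": 0.3, "translation": [-2.7, 3.5, 0.0], "twist": [-0.2, -0.11, -0.8]}, {"gripper": 0.3, "translation": [-2.8, 3.5, 0.1], "twist": [-0.21, -0.11, -0.81]}]
```

{"api": "move_arm", "payload": {
  "series": [
    {"gripper": 0.3, "translation": [-2.7, 3.5, 0], "twist": [-0.2, -0.1, -0.8]},
    {"gripper": 0.3, "translation": [-2.7, 3.5, 0], "twist": [-0.2, -0.1, -0.8]},
    {"gripper": 0.3, "translation": [-2.7, 3.5, 0], "twist": [-0.2, -0.1, -0.8]},
    {"gripper": 0.3, "translation": [0, 0, 0], "twist": [0, 0, 0]},
    {"gripper": 0.3, "translation": [0, 0, 0], "twist": [0, 0, 0]}
  ]
}}

```text
time: 6.12
tool_pos: [487.4, -44.1, 33.5]
tcp_rot: [-179.9, -0.1, 100.9]
ft_force: [-1.9, 0.6, 1.5]
finger_gap: 55.7
```

```bash
python3 plan.py 505 -41.5 33.5 101 3 3.2 0.3
```

```text
pose [487.4 -44.1  33.5] [-1.7991e+02 -6.0000e-02  1.0092e+02] F [-1.9  0.6  1.5] Tq [-0.05  0.59 -0.12] gap 55.7 t 6.1167 need 6
[{"gripper": 0.3, "translation": [-0.1, 3.0, -0.0], "twist": [-0.02, -0.01, -0.01]}, {"gripper": 0.3, "translation": [-0.1, 3.0, -0.0], "twist": [-0.01, -0.01, -0.01]}, {"gripper": 0.3, "translation": [-0.2, 2.9, -0.0], "twist": [-0.02, -0.01, -0.02]}, {"gripper": 0.3, "translation": [-0.1, 3.0, -0.0], "twist": [-0.01, -0.01, -0.01]}, {"gripper": 0.3, "translation": [-0.2, 2.9, -0.0], "twist": [-0.02, -0.01, -0.02]}, {"gripper": 0.3, "translation": [-0.1, 3.0, -0.1], "twist": [-0.01, -0.01, -0.01]}]
```

Aligned. I'll push along tool +y in small rows, watching force and torque.

{"api": "move_arm", "payload": {
  "series": [
    {"gripper": 0.3, "translation": [-0.1, 3, 0], "twist": [0, 0, 0]},
    {"gripper": 0.3, "translation": [-0.1, 3, 0], "twist": [0, 0, 0]},
    {"gripper": 0.3, "translation": [-0.1, 3, 0], "twist": [0, 0, 0]},
    {"gripper": 0.3, "translation": [-0.1, 3, 0], "twist": [0, 0, 0]},
    {"gripper": 0.3, "translation": [0, 2, 0], "twist": [0, 0, 0]},
    {"gripper": 0.3, "translation": [0, 0, 0], "twist": [0, 0, 0]}
  ]
}}

```text
time: 6.62
tool_pos: [501.3, -41.9, 33.4]
tcp_rot: [-179.7, -0.0, 100.9]
ft_force: [-2.0, 0.2, 1.5]
finger_gap: 55.4
```

```bash
python3 plan.py 505 -41.5 33.5 101 3 3.2 0.3
```

```text
pose [501.3 -41.9  33.4] [-1.7975e+02 -4.0000e-02  1.0085e+02] F [-2.   0.2  1.5] Tq [-0.34  0.51 -0.12] gap 55.4 t 6.6167 need 2
[{"gripper": 0.3, "translation": [-0.2, 1.8, -0.1], "twist": [-0.13, -0.02, -0.07]}, {"gripper": 0.3, "translation": [-0.1, 1.9, -0.1], "twist": [-0.12, -0.02, -0.08]}]
```

{"api": "move_arm", "payload": {
  "series": [
    {"gripper": 0.3, "translation": [0, 1.5, 0], "twist": [0, 0, 0]},
    {"gripper": 0.3, "translation": [0, 1.5, 0], "twist": [0, 0, 0]},
    {"gripper": 0.3, "translation": [0, 1, 0], "twist": [0, 0, 0]},
    {"gripper": 0.3, "translation": [0, 0, 0], "twist": [0, 0, 0]}
  ]
}}

```text
time: 6.95
tool_pos: [504.0, -41.4, 33.5]
tcp_rot: [-179.5, -0.0, 100.9]
ft_force: [-1.4, 0.4, -0.9]
finger_gap: 55.6
```

```bash
python3 plan.py 507 -41.2 33.5 101 3 3.2 0.3
```

```text
pose [504.  -41.4  33.5] [-1.7951e+02 -4.0000e-02  1.0090e+02] F [-1.4  0.4 -0.9] Tq [-0.16  0.08  0.12] gap 55.6 t 6.95 need 1
[{"gripper": 0.3, "translation": [-0.3, 3.0, -0.1], "twist": [-0.49, -0.04, -0.1]}]
```

{"api": "move_arm", "payload": {
  "series": [
    {"gripper": 0.3, "translation": [0, 1.2, 0], "twist": [-0.2, 0, 0]},
    {"gripper": 0.3, "translation": [0, 1, 0], "twist": [-0.2, 0, 0]},
    {"gripper": 0.3, "translation": [0, 0, 0], "twist": [0, 0, 0]},
    {"gripper": 0.3, "translation": [0, 0, 0], "twist": [0, 0, 0]}
  ]
}}

```text
time: 7.28
tool_pos: [504.1, -41.4, 33.4]
tcp_rot: [-179.6, -0.0, 100.9]
ft_force: [-3.4, -0.2, 0.4]
finger_gap: 55.7
```

```bash
python3 plan.py 507 -41.2 33.5 101 3 3.2 0.3
```

```text
pose [504.1 -41.4  33.4] [-1.7964e+02 -5.0000e-02  1.0094e+02] F [-3.4 -0.2  0.4] Tq [-0.22  0.59  0.02] gap 55.7 t 7.2833 need 1
[{"gripper": 0.3, "translation": [-0.3, 2.9, -0.1], "twist": [-0.36, -0.05, -0.06]}]
```

{"api": "move_arm", "payload": {
  "series": [
    {"gripper": 0.3, "translation": [0, 2, 0], "twist": [-0.2, 0, 0]},
    {"gripper": 0.3, "translation": [0, 3, 0], "twist": [-0.2, 0, 0]},
    {"gripper": 0.3, "translation": [0, 3, 0], "twist": [0, 0, 0]}
  ]
}}

```text
time: 7.53
tool_pos: [504.3, -41.5, 33.6]
tcp_rot: [-179.1, -0.1, 101.1]
ft_force: [-22.7, -4.0, 19.9]
finger_gap: 55.8
```

```bash
python3 plan.py 507 -41.2 33.5 101 3 3.2 0.3
```

```text
pose [504.3 -41.5  33.6] [-1.7909e+02 -7.0000e-02  1.0106e+02] F [-22.7  -4.   19.9] Tq [-0.75  3.65  1.01] gap 55.8 t 7.5333 need 1
[{"gripper": 0.3, "translation": [-0.2, 2.7, 0.1], "twist": [-0.91, -0.07, 0.06]}]
```

{"api": "move_arm", "payload": {
  "series": [
    {"gripper": 0.3, "translation": [0, -2, 0], "twist": [-0.7, 0, -0.4]},
    {"gripper": 0.3, "translation": [0, 0, 0], "twist": [-0.4, 0, -0.4]},
    {"gripper": 0.3, "translation": [0, 0, 0], "twist": [-0.2, 0, 0]},
    {"gripper": 0.3, "translation": [0, 0, 0], "twist": [0, 0, 0]}
  ]
}}

```text
time: 7.87
tool_pos: [501.6, -41.8, 33.6]
tcp_rot: [179.6, -0.1, 101.9]
ft_force: [-3.6, -0.1, 0.3]
finger_gap: 55.2
```

```bash
python3 plan.py 504.5 -41.2 33.5 101.6 3 3.2 0.3
```

```text
pose [501.6 -41.8  33.6] [ 1.7965e+02 -1.0000e-01  1.0191e+02] F [-3.6 -0.1  0.3] Tq [-0.27  0.79 -0.  ] gap 55.2 t 7.8667 need 1
[{"gripper": 0.3, "translation": [0.0, 3.0, 0.2], "twist": [0.35, -0.1, 0.31]}]
```

{"api": "move_arm", "payload": {
  "series": [
    {"gripper": 0.3, "translation": [0, 2, 0], "twist": [0.2, 0, 0]},
    {"gripper": 0.3, "translation": [0, 1.5, 0], "twist": [0, 0, 0]},
    {"gripper": 0.3, "translation": [0, 1.5, 0], "twist": [0, 0, 0]},
    {"gripper": 0.3, "translation": [0, 1.5, 0], "twist": [0, 0, 0]}
  ]
}}

```text
time: 8.2
tool_pos: [504.6, -41.1, 33.4]
tcp_rot: [-179.6, -0.1, 101.8]
ft_force: [-17.3, -1.8, 13.3]
finger_gap: 55.3
```

```bash
python3 plan.py 504.5 -41.2 33.5 101.6 3 3.2 0.3
```

```text
pose [504.6 -41.1  33.4] [-1.7964e+02 -1.4000e-01  1.0184e+02] F [-17.3  -1.8  13.3] Tq [-0.74  2.63 -0.62] gap 55.3 t 8.2 need 1
[{"gripper": 0.3, "translation": [-0.1, -0.1, -0.1], "twist": [-0.36, -0.14, 0.24]}]
```

{"api": "move_arm", "payload": {
  "series": [
    {"gripper": 0.3, "translation": [0, -0.5, 0], "twist": [-0.4, 0, 0.35]},
    {"gripper": 0.3, "translation": [0, 0.5, 0], "twist": [-0.2, 0, 0]},
    {"gripper": 0.3, "translation": [0, 1.2, 0], "twist": [0, 0, 0]},
    {"gripper": 0.3, "translation": [0, 1.2, 0], "twist": [0, 0, 0]}
  ]
}}

```text
time: 8.53
tool_pos: [504.7, -41.2, 33.4]
tcp_rot: [-179.8, -0.1, 101.5]
ft_force: [-11.4, -1.5, 8.5]
finger_gap: 55.3
```

```bash
python3 plan.py 504.5 -41.2 33.5 101.5 3 3.2 0.3
```

```text
pose [504.7 -41.2  33.4] [-1.7984e+02 -1.5000e-01  1.0151e+02] F [-11.4  -1.5   8.5] Tq [-0.67  2.42  0.06] gap 55.3 t 8.5333 need 1
[{"gripper": 0.3, "translation": [0.0, -0.2, -0.1], "twist": [-0.16, -0.15, 0.01]}]
```

Torque is near zero at yaw 101.5 with 11 N against the plate, so the side is flat home. I'll hold for over a second.

{"api": "move_arm", "payload": {
  "series": [
    {"gripper": 0.3, "translation": [0, 0.8, 0], "twist": [-0.1, 0, 0]},
    {"gripper": 0.3, "translation": [0, 0.8, 0], "twist": [0, 0, 0]},
    {"gripper": 0.3, "translation": [0, 0.8, 0], "twist": [0, 0, 0]},
    {"gripper": 0.3, "translation": [0, 0.8, 0], "twist": [0, 0, 0]},
    {"gripper": 0.3, "translation": [0, 0.8, 0], "twist": [0, 0, 0]},
    {"gripper": 0.3, "translation": [0, 0.8, 0], "twist": [0, 0, 0]},
    {"gripper": 0.3, "translation": [0, 0.8, 0], "twist": [0, 0, 0]},
    {"gripper": 0.3, "translation": [0, 0.8, 0], "twist": [0, 0, 0]}
  ]
}}

```text
time: 9.2
tool_pos: [504.4, -41.3, 33.7]
tcp_rot: [-179.0, -0.2, 101.7]
ft_force: [-10.7, -2.0, 7.5]
finger_gap: 55.8
```

```bash
python3 - <<'E'
from h import *
from plan import plan
plan([504.5,-41.2,33.5],101.5,3,3.2,.3)
snap("wrist","pics/w5.png");snap("scene","pics/s5.png")
a=cv2.resize(cv2.imread("pics/s5.png")[110:220,210:310],(400,440),interpolation=cv2.INTER_CUBIC)
b=cv2.resize(cv2.imread("pics/w5.png")[140:300,180:460],None,fx=1.43,fy=1.43,interpolation=cv2.INTER_CUBIC)
o=np.zeros((440,800,3),np.uint8);o[:,:400]=a;o[:b.shape[0],400:]=b[:,:400]
cv2.imwrite("pics/c5.png",cv2.convertScaleAbs(o,alpha=1.4,beta=10))
E
```

```text
pose [504.4 -41.3  33.7] [-1.7896e+02 -1.7000e-01  1.0166e+02] F [-10.7  -2.    7.5] Tq [-0.44  1.75  0.11] gap 55.8 t 9.2 need 1
[{"gripper": 0.3, "translation": [0.1, 0.1, 0.2], "twist": [-1.04, -0.16, 0.16]}]
```

View pics/c5.png

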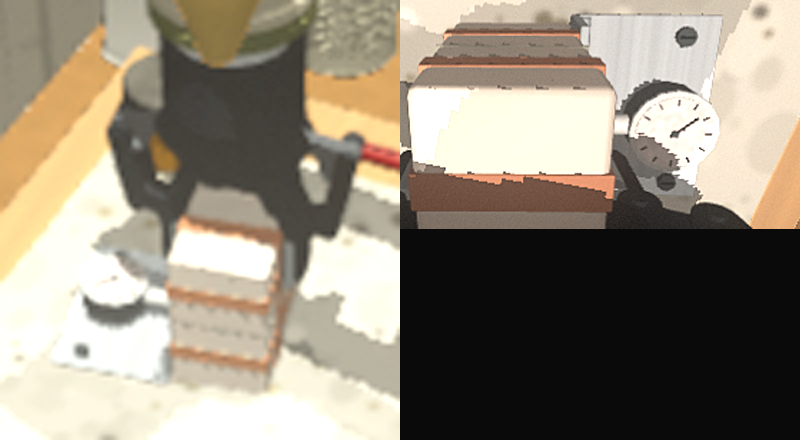

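The scene half shows the mould upright against the plate. The wrist half shows its side touching the plate at about (612,100), with the plate end just past the mould's far end, so it is centred. The arm crept about 1° in roll, so I'll square that up and hold again.

{"api": "move_arm", "payload": {
  "series": [
    {"gripper": 0.3, "translation": [0, 0.2, 0], "twist": [-0.7, 0, 0.1]},
    {"gripper": 0.3, "translation": [0, 0.4, 0], "twist": [-0.5, 0, 0]},
    {"gripper": 0.3, "translation": [0, 0.4, 0], "twist": [-0.2, 0, 0]},
    {"gripper": 0.3, "translation": [0, 0.4, 0], "twist": [-0.1, 0, 0]}
  ]
}}

```text
time: 9.63
tool_pos: [504.6, -41.2, 33.6]
tcp_rot: [179.7, -0.2, 101.6]
ft_force: [-6.2, -0.4, 4.6]
finger_gap: 55.8
```

```bash
python3 plan.py 504.5 -41.2 33.5 101.5 3 3.2 0.3
```

```text
pose [504.6 -41.2  33.6] [179.71  -0.18 101.57] F [-6.2 -0.4  4.6] Tq [-0.53  1.67  0.01] gap 55.8 t 9.6333 need 1
[{"gripper": 0.3, "translation": [0.0, -0.1, 0.1], "twist": [0.29, -0.18, 0.07]}]
```

{"api": "move_arm", "payload": {
  "series": [
    {"gripper": 0.3, "translation": [0, 0.6, 0], "twist": [0.2, 0, 0]},
    {"gripper": 0.3, "translation": [0, 0.6, 0], "twist": [0, 0, 0]},
    {"gripper": 0.3, "translation": [0, 0.6, 0], "twist": [0, 0, 0]},
    {"gripper": 0.3, "translation": [0, 0.6, 0], "twist": [-0.1, 0, 0]},
    {"gripper": 0.3, "translation": [0, 0.6, 0], "twist": [-0.1, 0, 0]},
    {"gripper": 0.3, "translation": [0, 0.6, 0], "twist": [-0.1, 0, 0]},
    {"gripper": 0.3, "translation": [0, 0.6, 0], "twist": [-0.1, 0, 0]},
    {"gripper": 0.3, "translation": [0, 0.6, 0], "twist": [-0.1, 0, 0]}
  ]
}}

```text
time: 10.3
tool_pos: [504.7, -41.1, 33.4]
tcp_rot: [-179.9, -0.2, 101.6]
ft_force: [-8.3, -0.4, 6.0]
finger_gap: 55.3
```

```bash
python3 plan.py 440 -53.7 33.5 101.5 11 3.2 0.3; python3 -c "
from h import *; print(r.sense()['joint_pos'].round(1))"
```

```text
pose [504.7 -41.1  33.4] [-179.91   -0.2   101.61] F [-8.3 -0.4  6. ] Tq [-0.63  1.91 -0.2 ] gap 55.3 t 10.3 need 6
[{"gripper": 0.3, "translation": [0.1, -11.0, 0.0], "twist": [-0.01, -0.03, 0.02]}, {"gripper": 0.3, "translation": [0.1, -11.0, 0.0], "twist": [-0.02, -0.03, 0.02]}, {"gripper": 0.3, "translation": [0.1, -11.0, -0.0], "twist": [-0.01, -0.04, 0.02]}, {"gripper": 0.3, "translation": [0.1, -11.0, -0.0], "twist": [-0.02, -0.03, 0.02]}, {"gripper": 0.3, "translation": [0.1, -10.9, -0.0], "twist": [-0.01, -0.04, 0.02]}, {"gripper": 0.3, "translation": [0.2, -11.0, -0.0], "twist": [-0.02, -0.03, 0.01]}]
[-10.6   1.2 109.2   0.2  69.8 -22.3]
```

{"api": "move_arm", "payload": {
  "series": [
    {"gripper": 0.3, "translation": [0, -6, 0], "twist": [0, 0, 0]},
    {"gripper": 0.3, "translation": [0, -11, 0], "twist": [0, 0, 0]},
    {"gripper": 0.3, "translation": [0, -11, 0], "twist": [0, 0, 0]},
    {"gripper": 0.3, "translation": [0, -11, 0], "twist": [0, 0, 0]},
    {"gripper": 0.3, "translation": [0, -10, 0], "twist": [0, 0, 0]},
    {"gripper": 0.3, "translation": [0, -5, 0], "twist": [0, 0, 0]},
    {"gripper": 0.3, "translation": [0, 0, 0], "twist": [0, 0, 0]}
  ]
}}

```text
time: 10.88
tool_pos: [456.1, -51.4, 33.9]
tcp_rot: [179.2, -0.1, 101.7]
ft_force: [-1.4, -0.5, -2.7]
finger_gap: 55.3
```

```bash
python3 plan.py 450 -51.7 33.7 191.5 11 5 0.3
```

```text
pose [456.1 -51.4  33.9] [ 1.7921e+02 -9.0000e-02  1.0168e+02] F [-1.4 -0.5 -2.7] Tq [-0.12  0.31 -0.03] gap 55.3 t 10.8833 need 18
[{"gripper": 0.3, "translation": [0.1, -0.3, 0.0], "twist": [0.04, 0.03, -4.99]}, {"gripper": 0.3, "translation": [0.1, -0.3, 0.0], "twist": [0.04, 0.03, -4.99]}, {"gripper": 0.3, "translation": [0.1, -0.3, 0.0], "twist": [0.04, 0.03, -4.99]}, {"gripper": 0.3, "translation": [0.1, -0.3, 0.0], "twist": [0.04, 0.03, -4.99]}, {"gripper": 0.3, "translation": [0.2, -0.3, 0.0], "twist": [0.04, 0.03, -4.99]}, {"gripper": 0.3, "translation": [0.2, -0.3, 0.0], "twist": [0.04, 0.03, -4.99]}, {"gripper": 0.3, "translation": [0.2, -0.3, 0.0], "twist": [0.04, 0.03, -4.99]}, {"gripper": 0.3, "translation": [0.2, -0.3, 0.0], "twist": [0.04, 0.03, -4.99]}]
```

Mould clear of the pin. Turning now.

{"api": "move_arm", "payload": {
  "series": [
    {"gripper": 0.3, "translation": [0.1, -0.3, 0], "twist": [0.3, 0, -5]},
    {"gripper": 0.3, "translation": [0.1, -0.3, 0], "twist": [0.3, 0, -5]},
    {"gripper": 0.3, "translation": [0.1, -0.3, 0], "twist": [0, 0, -5]},
    {"gripper": 0.3, "translation": [0.1, -0.3, 0], "twist": [0, 0, -5]},
    {"gripper": 0.3, "translation": [0.2, -0.3, 0], "twist": [0, 0, -5]},
    {"gripper": 0.3, "translation": [0.2, -0.3, 0], "twist": [0, 0, -5]},
    {"gripper": 0.3, "translation": [0.2, -0.3, 0], "twist": [0, 0, -5]},
    {"gripper": 0.3, "translation": [0.2, -0.3, 0], "twist": [0, 0, -5]}
  ]
}}

```text
time: 11.55
tool_pos: [453.0, -50.7, 33.5]
tcp_rot: [179.9, -0.1, 143.3]
ft_force: [-2.9, -0.4, 0.7]
finger_gap: 55.0
```

```bash
python3 plan.py 450 -51.7 33.7 191.5 11 6.8 0.3
```

```text
pose [453.  -50.7  33.5] [ 1.7991e+02 -1.1000e-01  1.4327e+02] F [-2.9 -0.4  0.7] Tq [-0.48  0.56 -0.11] gap 55.0 t 11.55 need 8
[{"gripper": 0.3, "translation": [0.2, -0.3, -0.0], "twist": [0.02, -0.01, -6.03]}, {"gripper": 0.3, "translation": [0.3, -0.3, -0.0], "twist": [0.02, -0.01, -6.03]}, {"gripper": 0.3, "translation": [0.3, -0.3, -0.0], "twist": [0.02, -0.01, -6.03]}, {"gripper": 0.3, "translation": [0.3, -0.2, -0.0], "twist": [0.01, -0.01, -6.03]}, {"gripper": 0.3, "translation": [0.3, -0.2, -0.0], "twist": [0.02, -0.01, -6.03]}, {"gripper": 0.3, "translation": [0.4, -0.2, -0.1], "twist": [0.01, -0.01, -6.03]}, {"gripper": 0.3, "translation": [0.4, -0.1, -0.0], "twist": [0.01, -0.01, -6.03]}, {"gripper": 0.3, "translation": [0.4, -0.1, -0.1], "twist": [0.02, -0.0, -6.02]}]
```

{"api": "move_arm", "payload": {
  "series": [
    {"gripper": 0.3, "translation": [0.2, -0.3, 0], "twist": [0, 0, -6]},
    {"gripper": 0.3, "translation": [0.3, -0.3, 0], "twist": [0, 0, -6]},
    {"gripper": 0.3, "translation": [0.3, -0.3, 0], "twist": [0, 0, -6]},
    {"gripper": 0.3, "translation": [0.3, -0.2, 0], "twist": [0, 0, -6]},
    {"gripper": 0.3, "translation": [0.3, -0.2, 0], "twist": [0, 0, -6]},
    {"gripper": 0.3, "translation": [0.4, -0.2, 0], "twist": [0, 0, -6]},
    {"gripper": 0.3, "translation": [0.4, -0.1, 0], "twist": [0, 0, -6]},
    {"gripper": 0.3, "translation": [0, 0, 0], "twist": [0, 0, -3]}
  ]
}}

```text
time: 12.22
tool_pos: [452.7, -53.3, 33.4]
tcp_rot: [-179.9, 0.0, -169.3]
ft_force: [-2.0, -1.0, -1.2]
finger_gap: 55.5
```

```bash
python3 plan.py 467 -48.2 33.7 191.5 8 4 0.3;python3 -c "
from h import *; print(r.sense()['joint_pos'].round(1))"
```

```text
pose [452.7 -53.3  33.4] [-1.7995e+02  1.0000e-02 -1.6933e+02] F [-2.  -1.  -1.2] Tq [-0.37  0.22 -0.09] gap 55.5 t 12.2167 need 2
[{"gripper": 0.3, "translation": [-7.5, 1.2, -0.1], "twist": [-0.03, 0.01, -0.41]}, {"gripper": 0.3, "translation": [-7.5, 1.1, -0.2], "twist": [-0.02, 0.0, -0.42]}]
[ -13.1   -7.2  117.2   -0.    69.9 -113.8]
```

{"api": "move_arm", "payload": {
  "series": [
    {"gripper": 0.3, "translation": [-7.5, 1.2, 0], "twist": [0, 0, -0.5]},
    {"gripper": 0.3, "translation": [-7.5, 1.1, 0], "twist": [0, 0, -0.5]},
    {"gripper": 0.3, "translation": [0, 0, 0], "twist": [0, 0, 0]},
    {"gripper": 0.3, "translation": [0, 0, 0], "twist": [0, 0, 0]}
  ]
}}

```text
time: 12.55
tool_pos: [468.8, -48.0, 33.4]
tcp_rot: [-179.9, 0.0, -168.2]
ft_force: [-3.1, -0.6, 2.2]
finger_gap: 55.3
```

```bash
python3 plan.py 486 -45 33.7 191.5 2.5 4 0.3
```

```text
pose [468.8 -48.   33.4] [-1.7992e+02  3.0000e-02 -1.6817e+02] F [-3.1 -0.6  2.2] Tq [-0.27  0.47 -0.11] gap 55.3 t 12.55 need 7
[{"gripper": 0.3, "translation": [-2.5, -0.1, -0.0], "twist": [-0.01, 0.0, 0.05]}, {"gripper": 0.3, "translation": [-2.5, -0.1, -0.1], "twist": [-0.01, 0.0, 0.05]}, {"gripper": 0.3, "translation": [-2.5, -0.1, -0.0], "twist": [-0.01, 0.01, 0.05]}, {"gripper": 0.3, "translation": [-2.5, -0.1, -0.1], "twist": [-0.01, 0.0, 0.05]}, {"gripper": 0.3, "translation": [-2.5, -0.0, -0.0], "twist": [-0.01, 0.01, 0.04]}, {"gripper": 0.3, "translation": [-2.5, -0.1, -0.1], "twist": [-0.01, 0.0, 0.05]}, {"gripper": 0.3, "translation": [-2.4, -0.0, -0.0], "twist": [-0.01, 0.01, 0.04]}]
```

{"api": "move_arm", "payload": {
  "series": [
    {"gripper": 0.3, "translation": [-2.5, 0, 0], "twist": [0, 0, 0.1]},
    {"gripper": 0.3, "translation": [-2.5, 0, 0], "twist": [0, 0, 0.1]},
    {"gripper": 0.3, "translation": [-2.5, 0, 0], "twist": [0, 0, 0.1]},
    {"gripper": 0.3, "translation": [-2.5, 0, 0], "twist": [0, 0, 0]},
    {"gripper": 0.3, "translation": [-2, 0, 0], "twist": [0, 0, 0]},
    {"gripper": 0.3, "translation": [-1.2, 0, 0], "twist": [0, 0, 0]},
    {"gripper": 0.3, "translation": [-1.2, 0, 0], "twist": [0, 0, 0]}
  ]
}}

```text
time: 13.13
tool_pos: [483.3, -44.9, 33.5]
tcp_rot: [-179.9, -0.1, -168.6]
ft_force: [-4.1, -0.4, 2.6]
finger_gap: 55.6
```

```bash
python3 plan.py 486 -45 33.7 191.5 2.5 4 0.3
```

```text
pose [483.3 -44.9  33.5] [-1.7994e+02 -1.0000e-01 -1.6862e+02] F [-4.1 -0.4  2.6] Tq [-0.24  0.59 -0.09] gap 55.6 t 13.1333 need 2
[{"gripper": 0.3, "translation": [-1.3, -0.3, -0.1], "twist": [-0.03, -0.05, -0.06]}, {"gripper": 0.3, "translation": [-1.4, -0.4, -0.1], "twist": [-0.03, -0.05, -0.06]}]
```

{"api": "move_arm", "payload": {
  "series": [
    {"gripper": 0.3, "translation": [-1.3, -0.2, 0], "twist": [0, 0, 0]},
    {"gripper": 0.3, "translation": [-1.3, 0, 0], "twist": [0, 0, 0]},
    {"gripper": 0.3, "translation": [-1.3, 0, 0], "twist": [0, 0, 0]},
    {"gripper": 0.3, "translation": [-1.3, 0, 0], "twist": [0, 0, 0]}
  ]
}}

```text
time: 13.47
tool_pos: [488.1, -44.0, 33.6]
tcp_rot: [-180.0, -0.2, -168.6]
ft_force: [-15.5, -1.7, 11.8]
finger_gap: 55.7
```

```bash
python3 plan.py 486 -45 33.7 191.5 2.5 4 0.3
```

```text
pose [488.1 -44.   33.6] [-179.96   -0.2  -168.61] F [-15.5  -1.7  11.8] Tq [-0.47  2.36  0.17] gap 55.7 t 13.4667 need 1
[{"gripper": 0.3, "translation": [2.2, -0.5, -0.1], "twist": [-0.04, -0.2, -0.11]}]
```

{"api": "move_arm", "payload": {
  "series": [
    {"gripper": 0.3, "translation": [-0.3, 0, 0], "twist": [0, -0.1, -0.2]},
    {"gripper": 0.3, "translation": [-0.6, 0, 0], "twist": [0, -0.1, 0]},
    {"gripper": 0.3, "translation": [-0.6, 0, 0], "twist": [0, 0, 0]},
    {"gripper": 0.3, "translation": [-0.6, 0, 0], "twist": [0, 0, 0]}
  ]
}}

```text
time: 13.8
tool_pos: [488.0, -44.2, 33.6]
tcp_rot: [-180.0, -0.3, -168.4]
ft_force: [-8.8, -1.4, 6.0]
finger_gap: 55.4
```

```bash
python3 plan.py 488.1 -44 33.7 191.5 2.5 4 0.3
```

```text
pose [488.  -44.2  33.6] [-179.96   -0.31 -168.38] F [-8.8 -1.4  6. ] Tq [-0.24  1.19  0.13] gap 55.4 t 13.8 need 1
[{"gripper": 0.3, "translation": [-0.1, 0.2, -0.1], "twist": [-0.04, -0.31, 0.12]}]
```

{"api": "move_arm", "payload": {
  "series": [
    {"gripper": 0.3, "translation": [-0.5, 0, 0], "twist": [0, -0.3, 0]},
    {"gripper": 0.3, "translation": [-0.5, 0, 0], "twist": [0, -0.1, 0]},
    {"gripper": 0.3, "translation": [-0.5, 0, 0], "twist": [0, 0, 0]},
    {"gripper": 0.3, "translation": [-0.5, 0, 0], "twist": [0, 0, 0]},
    {"gripper": 0.3, "translation": [-0.4, 0, 0], "twist": [0, 0, 0]},
    {"gripper": 0.3, "translation": [-0.3, 0, 0], "twist": [0, 0, 0]},
    {"gripper": 0.3, "translation": [-0.2, 0, 0], "twist": [0, 0, 0]},
    {"gripper": 0.3, "translation": [-0.2, 0, 0], "twist": [0, 0, 0]}
  ],
  "force": 20
}}

```text
time: 14.47
tool_pos: [488.0, -44.3, 33.5]
tcp_rot: [-180.0, -0.3, -168.3]
ft_force: [-5.3, -1.6, 3.7]
finger_gap: 55.5
```

```bash
python3 plan.py 488.1 -44 33.7 191.5 2.5 4 0.3
```

```text
pose [488.  -44.3  33.5] [-179.97   -0.33 -168.32] F [-5.3 -1.6  3.7] Tq [-0.24  0.69  0.11] gap 55.5 t 14.4667 need 1
[{"gripper": 0.3, "translation": [-0.2, 0.3, -0.2], "twist": [-0.03, -0.33, 0.18]}]
```

Flat home with about 5 N and little torque. Releasing.

{"api": "move_arm", "payload": {
  "series": [
    {"gripper": 0.68, "translation": [0, 0, 0], "twist": [0, 0, 0]},
    {"gripper": 0.72, "translation": [0, 0, 0], "twist": [0, 0, 0]},
    {"gripper": 0.8, "translation": [0, 0, 0], "twist": [0, 0, 0]},
    {"gripper": 0.95, "translation": [0, 0, 0], "twist": [0, 0, 0]},
    {"gripper": 1, "translation": [0, 0, 0], "twist": [0, 0, 0]},
    {"gripper": 1, "translation": [0, 0, 0], "twist": [0, 0, 0]}
  ]
}}

```text
time: 14.97
tool_pos: [491.1, -44.0, 34.4]
tcp_rot: [-179.9, 0.0, -168.3]
ft_force: [0.4, 0.5, 0.1]
finger_gap: 85.3
```

```bash
python3 plan.py 488.1 -44 140 191.5 25 4 1
```

```text
pose [491.1 -44.   34.4] [-1.7992e+02  1.0000e-02 -1.6832e+02] F [0.4 0.5 0.1] Tq [-0.04  0.02  0.03] gap 85.3 t 14.9667 need 5
[{"gripper": 1.0, "translation": [0.6, 0.1, -21.1], "twist": [-0.02, 0.0, 0.04]}, {"gripper": 1.0, "translation": [0.6, 0.1, -21.1], "twist": [-0.02, 0.0, 0.04]}, {"gripper": 1.0, "translation": [0.6, 0.1, -21.1], "twist": [-0.01, 0.0, 0.03]}, {"gripper": 1.0, "translation": [0.6, 0.1, -21.2], "twist": [-0.02, 0.01, 0.04]}, {"gripper": 1.0, "translation": [0.5, 0.1, -21.1], "twist": [-0.01, 0.0, 0.03]}]
```

Free of contact. Going straight up, then clear.

{"api": "move_arm", "payload": {
  "series": [
    {"gripper": 1, "translation": [0, 0, -10], "twist": [0, 0, 0]},
    {"gripper": 1, "translation": [0, 0, -20], "twist": [0, 0, 0]},
    {"gripper": 1, "translation": [0, 0, -25], "twist": [0, 0, 0]},
    {"gripper": 1, "translation": [0, 0, -30], "twist": [0, 0, 0]},
    {"gripper": 1, "translation": [5, 0, -30], "twist": [0, 0, 0]},
    {"gripper": 1, "translation": [20, 0, -30], "twist": [0, 0, 0]},
    {"gripper": 1, "translation": [20, 0, -20], "twist": [0, 0, 0]},
    {"gripper": 1, "translation": [0, 0, 0], "twist": [0, 0, 0]}
  ]
}}

```text
time: 15.63
tool_pos: [443.5, -52.4, 210.0]
tcp_rot: [-180.0, -0.2, -168.3]
ft_force: [0.1, -0.9, -0.6]
finger_gap: 85.4
```

```bash
python3 - <<'E'
from h import *
from plan import plan
plan([450,-44,200],191.5)
for n in("wrist","scene"): snap(n,f"pics/{n}9.png")
c=proj("pics/wrist9.png",[[530,-38,60]])[0];print(c)
x,y=np.clip(c.astype(int),[90,60],[422,300])
b=cv2.resize(cv2.imread("pics/wrist9.png")[y-60:y+84,x-90:x+90],(500,400),interpolation=cv2.INTER_CUBIC)
a=cv2.resize(cv2.imread("pics/scene9.png")[150:240,210:285],(300,360),interpolation=cv2.INTER_CUBIC)
o=np.zeros((400,800,3),np.uint8);o[:,:500]=b;o[:360,500:]=a
print("wrist crop origin",x-90,y-60,"scale",500/180)
cv2.imwrite("pics/c9.png",cv2.convertScaleAbs(o,alpha=1.2))
E
```

```text
pose [443.5 -52.4 210. ] [-179.99   -0.18 -168.26] F [ 0.1 -0.9 -0.6] Tq [ 0.02 -0.02 -0.03] gap 85.4 t 15.6333 need 1
[{"gripper": 1, "translation": [-8.1, 6.9, 9.9], "twist": [-0.01, -0.18, 0.24]}]
[254.97194734 235.01227831]
wrist crop origin 164 175 scale 2.7777777777777777
```

View pics/c9.png

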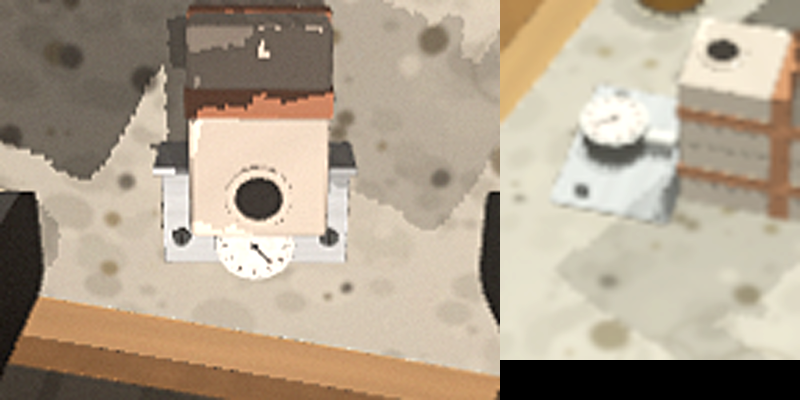

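The last picture shows the pour-hole end against the plate, parallel to it and centred: mould centre at about x=259, bracket centre 255. It stands upright, and the gripper is well clear.

```bash
python3 -c "
from bench import r
print(r.hand_in())"
```

```text
the job is handed in; nothing more can be done
None
```

I checked the mould against the gauge on a long side and then on the pour-hole end, and handed the job in with no verdict reported. The clock read about 15.6 s of the 45 s allowed.

- **Long side:** I pushed the +y side against the bracket and trimmed the yaw until the contact torque was about zero. I held it there for over a second at about 6–11 N. During part of that hold the arm crept about 1° in tilt; I squared it and held again for about 0.7 s.
- **Pour-hole end:** I drew the mould back clear of the pin, turned it 90° and pushed this end home. The arm stopped about 45 mm from the face line found on the first push, which matches the mould's half-length. I then eased the push to about 5 N, let go and withdrew.
- **Last checks:** The final pictures show the mould upright on the board, parallel to the plate, with its pour-hole end against it. It is centred to within about 3 mm, and the gripper is clear with no force on it. The highest wrist reading I saw was about 30 N. I saw no sign that anything else moved, but I did not measure the bystanders again at the end.
- **Pin:** The pin was hidden behind the mould in the last pictures, so I judged it pressed in from the face being home over it, not by seeing it.

**What disagreed:**
- The fingertips were about 38 mm higher than the reported tool point. My first grasp therefore closed above the mould without touching it, and I regrasped lower using the pictures.
- The camera views placed the bracket up to 3–4 mm apart, so I relied on contact for the final fit.

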